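# Chock the tube offcuts on the wiring bench

### The job

Three aluminium tube offcuts lie side by side on the plywood board, against the drilled wooden fixture block, and nothing stops them rolling away on the open side. Set the yellow wedge chock with the black ramp flat on the board behind the outermost tube, ramp towards the tube and square to it, near the middle of its length, touching the tube or within a few millimetres of it. Leave the tubes lying in their row, and let go of the chock.

Things in the scene. Friction and masses are not known exactly. Their poses are not given: they have to be found in the camera images.
- chock: Wooden wedge chock, yellow with a black ramp, loose: 40 mm wide (x), 80 long (y), 30 high, 0.11 kg. Origin: centre of underside. y -40 to +10 mm: yellow block, upright sides, flat top (grip here across x, e.g. at y -15). y +10 to +40: black 45 degree ramp down to a sharp toe at y +40. Starts flat, yaw within 0.8 rad. Touching a tube on the same face, that tube's axis is at chock y +48 mm.
- board: Fixed plywood board, 220 (x) by 300 mm (y), 12 mm thick, turned up to 0.3 rad. Origin: centre of underside; working face at z 12 mm. At its +y end (y 80 to 150 mm) a fixed drilled wooden block, 220 mm long, about 90 high above the board, stops the row. Tubes lie from it towards -y; the open end, y -45 to -150 mm, is empty: the chock goes there with its +y along the board's +y.
- tube_outer: Aluminium tube offcut lying on the board, diameter 40 mm, length 110, 0.13 kg, free to roll: the one furthest from the wooden block. Origin: middle of the tube, on its axis, 32 mm above the bench. x is the tube's axis, along the board's x; y and z turn as it rolls. A like tube lies between it and the inner one; gaps in the row about 1 mm.
- tube_inner: The same kind of tube, next to the fixture block. Origin: middle of the tube, on its axis; x along the axis.
Not all that is in view belongs to the job. What is shaped like the chock but purple is not meant.

How it is judged:
By the outcome, as a careful person would: the job done as asked, in the order asked, and still so for the second after the job is handed in, with the robot touching nothing.
It also fails if it takes over 37 s, if anything falls off the work surface, if the arm or the gripper's body presses on something with over 40 N, if the wrist force passes 120 N, or if a joint passes its speed limit or range.

### The arm

A 6-joint arm with a two-finger parallel gripper is mounted at the origin on the work surface. World frame = base frame: x ahead of the robot, y to its left, z up, the work surface at z = 0. Lengths are in m, angles in rad, forces in N, time in s.
With the tool pointing down it reaches from about 0.275 to 0.775 m from the base axis. Payload 14.6 kg.
Tool frame: the origin (TCP) lies midway between the tips of the shut fingers; the grasp point (between the pads) lies 19 mm behind it (env.grip_depth is the distance from the TCP to the grasp point, in m); z points along the fingers, y is the direction in which the jaws open and shut (so a half turn about z gives the same grasp; the last joint's range is limited). The gripper opens to 85 mm and grips with 20 to 120 N. Pads are 22 mm wide; open, the fingers measure 114 mm over their backs; the gripper's body (76 mm by 85 mm) begins 54 mm behind the grasp point. The pads swing forward as they close: fully open they stand 13 mm farther back than shut.
Start: joints at [1.12, 0.263, -0.048, 1.259, 0, 1.415], TCP at [0.153, 0.502, 0.231] pointing down, gripper open.
Joint ranges: [-2.65, 2.65], [-0.89, 1.7], [-1.18, 1.37], [-2.13, 2.11], [-1.35, 1.29], [-3.14, 3.14]. Speed limits (rad/s): [1.89, 1.89, 2.57, 2.79, 3.14, 3.14].

### API

Orientations are given as a unit quaternion [x, y, z, w].
In Python, from plant import env, grab_frame, camera_params, workorder gives the robot as it stands.
- The arm moves only by the shell command python3 -m jog 'ROWS'. ROWS is JSON, one flat list of numbers, 7 for each row, row after row: the shift along the tool's x, y, z in m, then the turn, a rotation vector about the tool's x, y, z in degrees, then the finger opening in m, from 0 to 0.0854. A call has 1 to 10 rows; each row is the pose to reach, as a shift and turn from the pose measured when the call began, along the tool's axes at that moment; what a row does not reach only later rows make up. A row lasts 1/10 s, in which the tool goes at most 50 mm and 8.59 degrees, less where a joint would pass 70% of its speed; a pose out of reach is approached as far as the arm can. A call with a gripper value outside its range is refused whole. The fingers move at their own pace and stop on an object; the grip force is fixed at half the most. Time passes only in rows, so rows that repeat a pose let the fingers close. It gives the time, the measured TCP pose, the force and the opening at its end, in the units of the state.
- env.state(): the state, without advancing time (a new reading comes with each control period).
- grab_frame(name): name is "side" or "top"; returns the picture (420x560x3 uint8, red, green, blue); there is no depth.
- camera_params(name): a dict with "K" (3x3 intrinsics, pixels), "world_from_camera" (4x4, takes a point from camera to world coordinates). Camera axes: x right, y down, z forward; pixel columns grow to the right and rows downward; lengths in m; the calibration is good to about 2 mm. A picture is of the moment at which its call begins. camera_params takes no time and is no camera call.
- workorder.finish_job(): hands the job in, once; it reports no verdict.
The state is a dict: "time_s": time; "joint_pos": joint angles; "joint_vel": joint speeds; "effort": joint torques, N m; "eef_pos": TCP position; "orientation": TCP orientation; "contact_force": force on the tool from outside, world axes, zero at the start; "torque": the same for the moment, N m; "opening": opening from 0.0 (shut) to 1.0 (fully open).
Only numpy, scipy, OpenCV 4.12 (cv2) and the standard library are available. Lean on these libraries where they do the work, as an engineer would, in place of code of your own. Each camera call takes 0.05 s, during which the arm holds its last target. There are 200 camera calls.

## Working session

There is one attempt and no reset: what is moved stays moved. The work goes in short steps, Python scripts to look and compute and a shell command to move; the robot and the scene stay as the last step left them, time stands still between calls to the robot, and variables do not carry over. Pictures are saved under pics/ and viewed, about 8 in all and at most 12, crops included, and the job is handed in when it is done.

```bash
mkdir -p pics; ls; python3 - <<'E'
from plant import env, grab_frame, camera_params
import cv2,numpy as np
a=grab_frame("top");b=grab_frame("side")
cv2.imwrite("pics/top0.png",a[...,::-1]);cv2.imwrite("pics/side0.png",b[...,::-1])
for n in("top","side"):
    c=camera_params(n);print(n,np.round(c["K"],1).tolist(),np.round(c["world_from_camera"],3).tolist())
s=env.state();print(s["eef_pos"],s["orientation"],s["contact_force"],s["opening"],s["time_s"])
E
```

```text
pics
top [[417.1, 0.0, 286.2], [0.0, 417.1, 210.8], [0.0, 0.0, 1.0]] [[-0.017, -0.988, 0.15, 0.415], [-1.0, 0.017, 0.0, -0.054], [-0.003, -0.15, -0.989, 1.069], [0.0, 0.0, 0.0, 1.0]]
side [[412.1, 0.0, 276.3], [0.0, 412.1, 209.1], [0.0, 0.0, 1.0]] [[-0.914, -0.313, 0.259, 0.363], [-0.406, 0.71, -0.576, 0.431], [-0.003, -0.631, -0.776, 0.717], [0.0, 0.0, 0.0, 1.0]]
[0.15294648 0.50196499 0.23085616] [ 1.47357376e-01  9.89083187e-01 -4.83013862e-04 -1.39226800e-04] [-0.40110256 -0.83143426 -0.09153356] 0.999255908813038 0.1
```

View pics/top0.png

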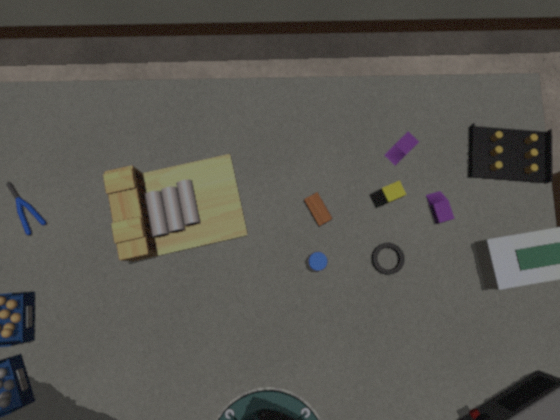

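View pics/side0.png

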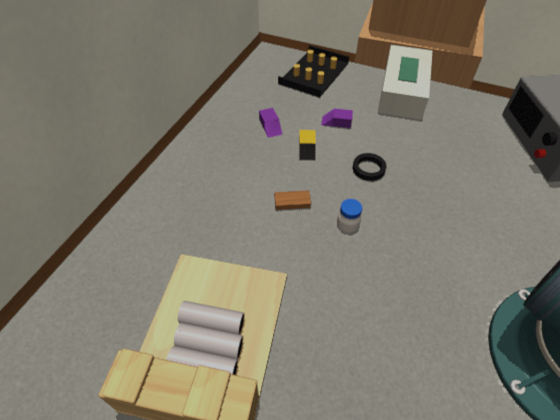

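The chock candidates in the top view are the yellow/black piece at (388,194) and two purple wedges at (402,148) and (440,207). Only the yellow one with the black ramp fits the description. The tubes are at columns 155, 172 and 188, with the outermost at about (188,203), and the block is on the left at (127,212). Next I'll confirm this in an enlarged crop and measure.

```bash
cat > h.py <<'E'
import numpy as np,cv2
from plant import env,grab_frame,camera_params
def ray(n,p,z):
    c=camera_params(n);K=np.array(c["K"]);T=np.array(c["world_from_camera"])
    p=np.atleast_2d(np.asarray(p,float));d=np.c_[p,np.ones(len(p))]@np.linalg.inv(K).T@T[:3,:3].T
    o=T[:3,3];return o+d*((z-o[2])/d[:,2])[:,None]
def big(m):
    cs=cv2.findContours(m.astype(np.uint8),cv2.RETR_EXTERNAL,cv2.CHAIN_APPROX_NONE)[0]
    return sorted(cs,key=cv2.contourArea)[::-1]
def roi(m,x0,x1,y0,y1):
    o=np.zeros_like(m);o[y0:y1,x0:x1]=m[y0:y1,x0:x1];return o
def rect(pts): # world xy rect: centre, size mm, long axis angle
    r=cv2.minAreaRect((pts[:,:2]*1000).astype(np.float32));b=cv2.boxPoints(r)
    e=[b[1]-b[0],b[2]-b[1]];e=max(e,key=np.linalg.norm)
    return np.round(r[0],1),np.round(r[1],1),round(float(np.arctan2(e[1],e[0])),3)
E
cat > m1.py <<'E'
from h import *
R={"top":(365,410,175,212),"side":(290,325,120,165)}
T={"top":(140,205,170,245),"side":(160,250,290,375)}
B={"top":(100,255,145,265),"side":(100,300,245,420)}
crops=[]
for n in R:
    im=cv2.imread(f"pics/{n}0.png");h,s,v=cv2.split(cv2.cvtColor(im,cv2.COLOR_BGR2HSV))
    x0,x1,y0,y1=R[n]
    Y=roi((h>20)&(h<35)&(s>150)&(v>90),*R[n]);c=big(Y)[0][:,0]
    print(n,"yellow px",c.mean(0).round(1),"rect z30",rect(ray(n,c,.03)))
    K=roi((v<45),*R[n]);k=big(K)[0][:,0];print(" black px",k.mean(0).round(1),"z15",rect(ray(n,k,.015)))
    W=roi((s>50)&(h<40)&(h>10),*B[n]);b=big(W)[0][:,0]
    print(" board",rect(ray(n,b,.012)))
    G=roi((s<45)&(v>90),*T[n])
    for t in big(G)[:4]:
        if cv2.contourArea(t)>60:
            r=cv2.minAreaRect(t);print(" tube px",np.round(r[0],1),np.round(r[1],1),"z45",rect(ray(n,t[:,0],.045)))
    crops.append(np.hstack([cv2.resize(im[y0-5:y1+5,x0-5:x1+5],(300,290),interpolation=2),cv2.resize(im[T[n][2]-20:T[n][3]+20,T[n][0]-30:T[n][1]+45],(400,290),interpolation=2)]))
cv2.imwrite("pics/crop1.png",np.vstack(crops))
E
python3 m1.py
```

```text
top yellow px [393.1 192. ] rect z30 (array([ 618.2, -326. ]), array([34.5, 44.6]), -1.205)
 black px [378.4 198. ] z15 (array([ 604.1, -290.8]), array([37. , 31.5]), 0.415)
 board (array([602. , 235.5]), array([248.8, 336.7]), -1.363)
 tube px [171.5 206.4] [48.9 48.7] z45 (array([587.6, 231.2]), array([122.2, 119.3]), 0.219)
side yellow px [306.9 136.7] rect z30 (array([ 617.3, -324.6]), array([35.5, 49.8]), -1.189)
 black px [307.  151.3] z15 (array([ 603.3, -289.8]), array([35.1, 54. ]), -1.21)
 board (array([608. , 220.6]), array([257.4, 302.4]), -1.363)
 tube px [206.  336.4] [68.9 62. ] z45 (array([585.4, 229.7]), array([121.6, 105.6]), 0.222)
```

View pics/crop1.png

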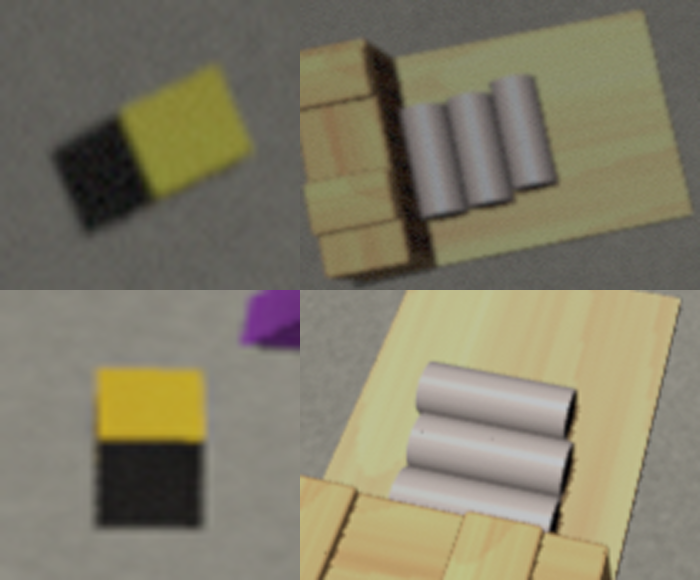

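The crop confirms it: a yellow block with a black ramp, toe pointing towards the board, and the outer tube shifted along x relative to its neighbours. I'll measure the outer tube in the board frame and work out the first move.

```bash
cat >> h.py <<'E'
from scipy.spatial.transform import Rotation as Ro
def go(p,ang):  # world TCP, angle (deg) of jaw axis; prints row
    s=env.state();R=Ro.from_quat(s["orientation"])
    y=R.apply([0,1,0]);a=np.degrees(np.arctan2(y[1],y[0]));d=(ang-a+90)%180-90
    z=np.array([0,0,-1.]);t=np.radians(a+d);ty=np.array([np.cos(t),np.sin(t),0])
    Rt=Ro.from_matrix(np.c_[np.cross(ty,z),ty,z])
    print("row",np.round(R.inv().apply(np.array(p)-s["eef_pos"]),4).tolist(),np.round((R.inv()*Rt).as_rotvec(degrees=True),2).tolist(),"t",round(s["time_s"],2))
E
cat > m2.py <<'E'
from h import *
import sys
tag=sys.argv[1]; th=.21;u=np.array([np.cos(th),np.sin(th)]);w=np.array([-u[1],u[0]])
T={"top":(140,207,170,245),"side":(160,250,290,375)}
for n in T:
    im=cv2.imread(f"pics/{n}{tag}.png");h,s,v=cv2.split(cv2.cvtColor(im,cv2.COLOR_BGR2HSV))
    G=roi((s<45)&(v>85),*T[n]);c=big(G)[0][:,0];P=ray(n,c,.032)[:,:2]*1000;U=P@u;W=P@w
    cam=np.array(camera_params(n)["world_from_camera"])[:3,3]*1000
    near=W<W.min()+35  # outer tube
    ulo,uhi=U[near].min(),U[near].max()
    xs=np.arange(ulo+15,uhi-14,10);ed=np.array([W[abs(U-x)<5].min() for x in xs])
    k=np.polyfit(xs,ed,1);m=(ulo+uhi)/2;e=np.polyval(k,m)
    slope=(e-cam[:2]@w)/(cam[2]-32);off=20*np.hypot(1,slope)
    q=u*m+w*(e+off);print(n,"outer u",ulo.round(1),uhi.round(1),"edge",ed.round(1),"tilt",k[0].round(3),"mid",q.round(1),"chock origin",(q-w*49.5).round(1),"grip",(q-w*64.5).round(1))
    # board edges: open end and both sides
    b=roi((s>50)&(h<40)&(h>10),*{"top":(100,255,145,265),"side":(100,300,245,420)}[n]);c=big(b)[0][:,0]
    P=ray(n,c,.012)[:,:2]*1000;U=P@u;W=P@w
    print("  board open end W",W.min().round(1),"expected axis W",(W.min()+150-23).round(1),"got",(q@w).round(1))
E
python3 m2.py 0; python3 -c "
from h import *
go([.6178,-.3253,.10],21.2)"
```

```text
top outer u 573.4 688.0 edge [48.3 46.3 47.3 46.3 46.3 46.3 47.2 46.2 46.2] tilt -0.014 mid [602.9 197. ] chock origin [613.2 148.6] grip [616.3 133.9]
  board open end W -63.3 expected axis W 63.7 got 67.0
side outer u 571.8 686.3 edge [45.  44.9 44.9 44.9 44.9 44.9 44.8 44.4 44.8] tilt -0.004 mid [601.3 196.3] chock origin [611.6 147.9] grip [614.8 133.3]
  board open end W -62.4 expected axis W 64.6 got 66.7
row [-0.6858, -0.6557, 0.1314] [-0.06, 0.02, 51.85] t 0.1
```

The two views agree: the tube middle is at about (602,197) mm and the board yaw is 0.21. Moving above the chock.

```bash
python3 -m jog '[-0.05,-0.05,0.01,0,0,4,0.08,-0.1,-0.1,0.02,0,0,8,0.08,-0.686,-0.656,0.05,0,0,51.8,0.08,-0.686,-0.656,0.05,0,0,51.8,0.08,-0.686,-0.656,0.05,0,0,51.8,0.08,-0.686,-0.656,0.05,0,0,51.8,0.08,-0.686,-0.656,0.05,0,0,51.8,0.08,-0.686,-0.656,0.05,0,0,51.8,0.08,-0.686,-0.656,0.05,0,0,51.8,0.08,-0.686,-0.656,0.05,0,0,51.8,0.08]'; python3 -c "
from h import *
go([.6178,-.3253,.10],21.2)"
```

```text
time_s: 1.1
eef_pos: [0.3963, 0.0652, 0.2002]
orientation: [0.565, 0.825, -0.0, 0.0]
contact_force: [1.2, 1.5, 0.6]
opening: 0.935
row [-0.4441, 0.0651, 0.1005] [-0.03, 0.04, 0.03] t 1.1
```

```bash
python3 -m jog '[-0.444,0.065,0.1,0,0,0,0.07,-0.444,0.065,0.1,0,0,0,0.07,-0.444,0.065,0.1,0,0,0,0.07,-0.444,0.065,0.1,0,0,0,0.07,-0.444,0.065,0.1,0,0,0,0.07,-0.444,0.065,0.1,0,0,0,0.07,-0.444,0.065,0.1,0,0,0,0.07,-0.444,0.065,0.1,0,0,0,0.07,-0.444,0.065,0.1,0,0,0,0.07,-0.444,0.065,0.1,0,0,0,0.07]'; python3 -m jog '[-0.01,0.0,0,0,0,0,0.07,-0.01,0,0,0,0,0,0.07]' >/dev/null; python3 -c "
from h import *
for n in('top','side'): cv2.imwrite(f'pics/{n}1.png',grab_frame(n)[...,::-1])
print(env.state()['eef_pos'])
go([.6178,-.3253,.10],21.2)
go([.6178,-.3253,.005],21.2)
a=cv2.imread('pics/top1.png')[100:300,280:480];b=cv2.imread('pics/side1.png')[60:260,210:410]
cv2.imwrite('pics/c1.png',cv2.resize(np.hstack([a,b]),(800,400)))"
```

```text
time_s: 2.1
eef_pos: [0.6184, -0.329, 0.0977]
orientation: [0.566, 0.825, -0.001, -0.001]
contact_force: [-1.7, 0.9, -0.8]
opening: 0.817
[ 0.62170639 -0.33765138  0.09758272]
row [0.0129, 0.0008, -0.0024] [-0.11, -0.06, -0.1] t 2.4
row [0.0128, 0.001, 0.0926] [-0.11, -0.06, -0.1] t 2.4
```

View pics/c1.png

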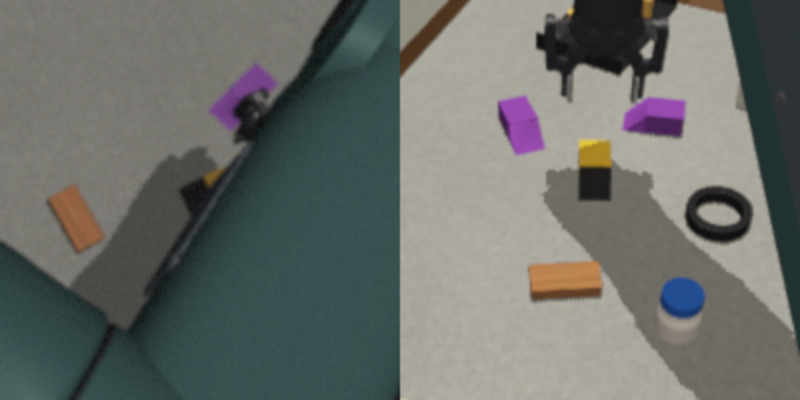

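The side view shows the fingers straddling the chock's column, with jaws across its width and both purple wedges outside the span. Descending, then closing.

```bash
python3 -m jog '[0.013,0.001,0,0,0,0,0.07,0.013,0.001,0.03,0,0,0,0.07,0.013,0.001,0.06,0,0,0,0.07,0.013,0.001,0.08,0,0,0,0.07,0.013,0.001,0.092,0,0,0,0.07,0.013,0.001,0.092,0,0,0,0.07,0.013,0.001,0.092,0,0,0,0.07]'; python3 -m jog '[0,0,0,0,0,0,0.03,0,0,0,0,0,0,0.03,0,0,0,0,0,0,0.03,0,0,0,0,0,0,0.03,0,0,0,0,0,0,0.03,0,0,0,0,0,0,0.03,0,0,0,0,0,0,0.03]';python3 -m jog '[0,0,-0.03,0,0,0,0.03,0,0,-0.06,0,0,0,0.03,0,0,-0.09,0,0,0,0.03,0,0,-0.09,0,0,0,0.03]';  python3 -c "
from h import *
for n in('top','side'): cv2.imwrite(f'pics/{n}2.png',grab_frame(n)[...,::-1])
b=cv2.imread('pics/side2.png')[40:240,210:410]
cv2.imwrite('pics/c2.png',cv2.resize(b,(600,600)))
go([.6150,.1336,.10],12.0)"
```

```text
time_s: 3.1
eef_pos: [0.6181, -0.325, 0.0067]
orientation: [0.566, 0.825, -0.0, -0.0]
contact_force: [-0.1, 0.6, 0.7]
opening: 0.812
time_s: 3.8
eef_pos: [0.6187, -0.3254, 0.0082]
orientation: [0.566, 0.825, -0.0, 0.001]
contact_force: [-0.8, 1.3, 9.0]
opening: 0.454
time_s: 4.2
eef_pos: [0.6203, -0.3264, 0.1028]
orientation: [0.566, 0.825, -0.0, 0.004]
contact_force: [0.4, -0.3, -0.6]
opening: 0.456
row [0.4296, 0.1617, -0.0023] [0.05, 0.14, 9.12] t 4.3
```

View pics/c2.png

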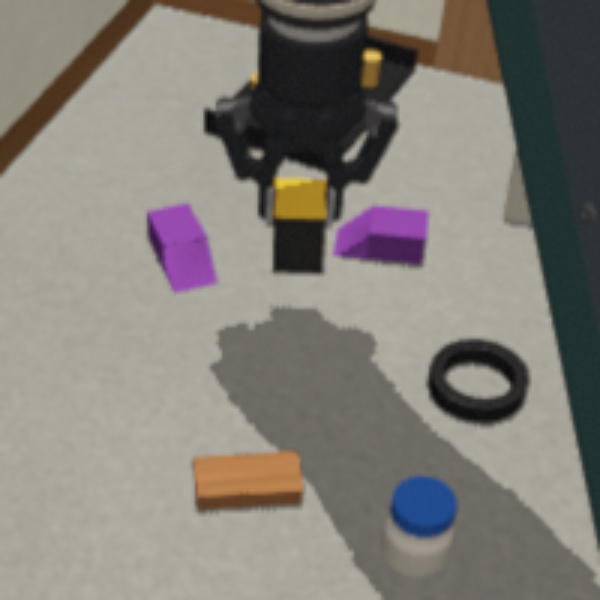

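The chock is held level between the jaws, ramp towards the viewer and the board, clear of the purple wedges. Carrying it to a spot about 25 mm short of the tube.

```bash
python3 -c "
from h import *
go([.620,.109,.10],12.0)"; python3 -m jog '[0.04,0.016,0,0,0,3,0.03,0.08,0.03,0,0,0,6,0.03,0.12,0.046,0,0,0,9,0.03,0.16,0.062,0,0,0,9.1,0.03,0.2,0.077,0,0,0,9.1,0.03,0.24,0.092,0,0,0,9.1,0.03,0.28,0.107,0,0,0,9.1,0.03,0.32,0.122,0,0,0,9.1,0.03,0.36,0.138,0,0,0,9.1,0.03,0.38,0.148,0,0,0,9.1,0.03]'; python3 -m jog '[0,0,0,0,0,0,0.03,0,0,0,0,0,0,0.03]'; python3 -c "
from h import *
go([.620,.109,.10],12.0)
go([.620,.109,.03],12.0)"
```

```text
row [0.4049, 0.1575, -0.0022] [0.05, 0.14, 9.12] t 4.3
time_s: 5.3
eef_pos: [0.6188, 0.0854, 0.0966]
orientation: [0.628, 0.778, -0.001, 0.0]
contact_force: [-0.1, -0.6, -2.1]
opening: 0.454
time_s: 5.5
eef_pos: [0.618, 0.0858, 0.0954]
orientation: [0.628, 0.778, -0.002, -0.0]
contact_force: [0.2, -0.6, -1.4]
opening: 0.453
row [0.0223, 0.0068, -0.0047] [-0.17, 0.07, 0.2] t 5.5
row [0.0224, 0.007, 0.0653] [-0.17, 0.07, 0.2] t 5.5
```

```bash
python3 -m jog '[0.01,0.003,0.02,-0.2,0.1,0.2,0.03,0.022,0.007,0.045,-0.2,0.1,0.2,0.03,0.022,0.007,0.065,-0.2,0.1,0.2,0.03,0.022,0.007,0.065,-0.2,0.1,0.2,0.03,0.022,0.007,0.065,-0.2,0.1,0.2,0.03]'; python3 -c "
from h import *
for n in('top','side'): cv2.imwrite(f'pics/{n}3.png',grab_frame(n)[...,::-1])
b=cv2.imread('pics/side3.png')[230:400,100:320]
cv2.imwrite('pics/c3.png',cv2.resize(b,None,fx=3.4,fy=3.4,interpolation=2))
go([.6150,.1336,.0205],12.0)"; python3 m2.py 3
```

```text
time_s: 6.0
eef_pos: [0.62, 0.1075, 0.0305]
orientation: [0.63, 0.777, 0.0, -0.0]
contact_force: [0.0, 0.2, -0.5]
opening: 0.452
row [0.0264, -0.0002, 0.0109] [0.1, -0.01, -0.05] t 6.1Traceback (most recent call last):
  File "m2.py", line 7, in <module>
    G=roi((s<45)&(v>85),*T[n]);c=big(G)[0][:,0];P=ray(n,c,.032)[:,:2]*1000;U=P@u;W=P@w
                                 ~~~~~~^^^
IndexError: list index out of range
```

View pics/c3.png

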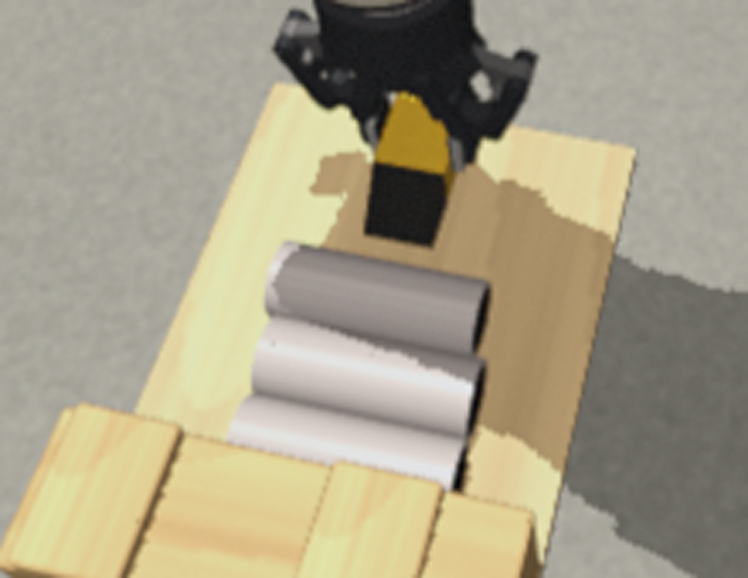

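The side view shows the chock lined up with the tube's middle, its toe at about full-frame px (208,298) to (227,302), and the tubes still in their row. I'll check the toe position and direction numerically.

```bash
python3 - <<'E'
from h import *
im=cv2.imread("pics/side3.png");h,s,v=cv2.split(cv2.cvtColor(im,cv2.COLOR_BGR2HSV))
c=big(roi(v<45,204,236,278,306))[0]
b=cv2.boxPoints(cv2.minAreaRect(c));b=b[np.argsort(b[:,1])][2:];b=b[np.argsort(b[:,0])]
P=ray("side",b+.5,.0225)*1000;th=.21
u=np.array([np.cos(th),np.sin(th)]);w=np.array([-u[1],u[0]]);m=P[:,:2].mean(0);d=P[1]-P[0]
print(b,P.round(1),"len",np.linalg.norm(d),"ang",np.degrees(np.arctan2(-d[1],-d[0])),"u,w",m@u,m@w,"tube u 629 w 66.8; predicted toe w",np.array([620,107.5])@w+55)
E
```

```text
[[206.26927 297.65384]
 [227.42311 301.8846 ]] [[626.4 161.4  22.5]
 [586.6 153.1  22.5]] len 40.658653398726535 ang 11.783448012557624 u,w 625.9288404375354 27.359344910653228 tube u 629 w 66.8; predicted toe w 30.893185428264214
```

Toe width measures 40.7 mm (40 true) and its angle is 11.8° (board 12°), which fits. It is 26–30 mm short of the target, depending on which measurement I use. I'll advance 26 mm just above the board, then look.

```bash
python3 -m jog '[0.008,0,0.004,0,0,0,0.03,0.016,0.001,0.007,0,0,0,0.03,0.022,0.001,0.008,0,0,0,0.03,0.026,0.001,0.0085,0,0,0,0.03,0.026,0.001,0.009,0,0,0,0.03,0.026,0.001,0.009,0,0,0,0.03]'; cat > m4.py <<'E'
from h import *
import sys
n=sys.argv[1];z=float(sys.argv[2])
cv2.imwrite(f'pics/side{n}.png',grab_frame('side')[...,::-1])
im=cv2.imread(f'pics/side{n}.png');h,s,v=cv2.split(cv2.cvtColor(im,cv2.COLOR_BGR2HSV))
c=big(roi(v<45,198,236,282,330))[0]
b=cv2.boxPoints(cv2.minAreaRect(c));b=b[np.argsort(b[:,1])][2:];b=b[np.argsort(b[:,0])]
P=ray("side",b+.5,z)*1000;th=.21
u=np.array([np.cos(th),np.sin(th)]);w=np.array([-u[1],u[0]]);m=P[:,:2].mean(0)
print(b.round(1).tolist(),"u,w",m@u,m@w)
cv2.imwrite(f'pics/c{n}.png',cv2.resize(im[270:360,150:260],None,fx=6,fy=6,interpolation=2))
s=env.state();print(s["eef_pos"],s["contact_force"],s["time_s"])
E
python3 m4.py 4 .0135
```

```text
time_s: 6.7
eef_pos: [0.6163, 0.1336, 0.0225]
orientation: [0.63, 0.777, 0.001, 0.001]
contact_force: [0.5, 0.4, -1.7]
opening: 0.458
[[203.5, 304.29998779296875], [224.89999389648438, 308.6000061035156]] u,w 629.0599133240943 37.13884352629754
[0.61634758 0.13348148 0.02248992] [ 0.310328   -0.17028626 -1.3892849 ] 6.75
```

View pics/c4.png

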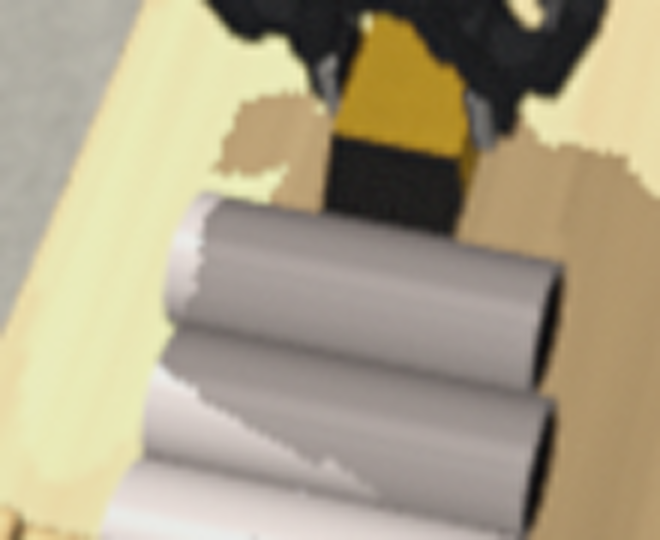

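The toe is now hidden behind the tube. I'll use the black ramp's upper edge instead: crop (335,137) to (462,158), at chock height 30 mm.

```bash
cat > m5.py <<'E'
from h import *
import sys
th=.21;u=np.array([np.cos(th),np.sin(th)]);w=np.array([-u[1],u[0]])
def edge(tag,z,x0,x1,y0,y1):
    im=cv2.imread(f'pics/side{tag}.png');h,s,v=cv2.split(cv2.cvtColor(im,cv2.COLOR_BGR2HSV))
    r=v.astype(float);pts=[]
    for x in range(x0,x1):
        g=np.diff(r[y0:y1,x]);i=g.argmin();a=-np.clip(g[max(i-2,0):i+3],None,0);k=np.arange(max(i-2,0),max(i-2,0)+len(a))
        pts.append((x+.5,y0+(a*k).sum()/a.sum()+1))
    pts=np.array(pts);k=np.polyfit(*pts.T,1);P=ray("side",np.c_[pts[:,0],np.polyval(k,pts[:,0])],z)[:,:2]*1000
    d=P[0]-P[-1];m=P.mean(0);print(tag,"edge w",(m@w).round(1),"need 28.8 at contact; u",(m@u).round(1),"ang",np.degrees(np.arctan2(d[1],d[0])).round(1),"resid",np.abs(pts[:,1]-np.polyval(k,pts[:,0])).max().round(2))
if __name__=="__main__":edge(sys.argv[1],*[f(a) for f,a in zip([float]+[int]*4,sys.argv[2:])])
E
python3 m5.py 4 .0445 209 225 287 302; python3 m5.py 3 .0525 213 228 272 288;python3 -c "
from h import *
go([.6150,.1336,.0205],12.0)"
```

```text
4 edge w 26.8 need 28.8 at contact; u 624.1 ang 11.7 resid 0.09
3 edge w 0.2 need 28.8 at contact; u 624.6 ang 11.9 resid 0.11
row [0.0004, -0.0013, 0.002] [0.11, -0.01, -0.05] t 6.75
```

Predicted gap is about 2 mm and it is square within 0.3°. Lowering onto the board in small steps.

```bash
python3 -m jog '[0,0,0.001,0,0,0,0.03,0,0,0.002,0,0,0,0.03,0,0,0.002,0,0,0,0.03,0,0,0.002,0,0,0,0.03]'; python3 -m jog '[0,0,0.001,0,0,0,0.03,0,0,0.001,0,0,0,0.03]'
```

```text
time_s: 7.15
eef_pos: [0.6164, 0.1334, 0.0204]
orientation: [0.63, 0.777, 0.001, 0.001]
contact_force: [0.4, -0.6, -0.8]
opening: 0.457
time_s: 7.35
eef_pos: [0.6164, 0.1334, 0.0202]
orientation: [0.63, 0.777, 0.001, 0.001]
contact_force: [-3.2, 0.4, 9.7]
opening: 0.456
```

The board carries the chock (9.7 N upward at the predicted height). Releasing, then retreating straight up and away.

```bash
python3 -m jog '[0,0,-0.0005,0,0,0,0.045,0,0,-0.0005,0,0,0,0.055,0,0,-0.0005,0,0,0,0.06,0,0,-0.0005,0,0,0,0.06,0,0,-0.0005,0,0,0,0.06]'; python3 -m jog '[0,0,-0.01,0,0,0,0.06,0,0,-0.03,0,0,0,0.06,0,0,-0.06,0,0,0,0.06,0,0,-0.1,0,0,0,0.06,-0.05,0,-0.1,0,0,0,0.06,-0.1,0,-0.1,0,0,0,0.06,-0.15,0,-0.1,0,0,0,0.06,-0.2,0,-0.1,0,0,0,0.06,-0.25,0,-0.1,0,0,0,0.06,-0.3,0,-0.1,0,0,0,0.06]'; python3 - <<'E'
from h import *
for n in('top','side'): cv2.imwrite(f'pics/{n}6.png',grab_frame(n)[...,::-1])
a=cv2.imread('pics/top6.png')[140:270,100:260];b=cv2.imread('pics/side6.png')[260:390,130:290]
cv2.imwrite('pics/c6.png',cv2.resize(np.hstack([a,b]),None,fx=2.5,fy=2.5,interpolation=2))
E
python3 m5.py 6 .042 209 225 285 302; python3 m2.py 6
```

```text
time_s: 7.85
eef_pos: [0.6164, 0.1334, 0.0206]
orientation: [0.63, 0.777, 0.001, 0.001]
contact_force: [0.1, -0.6, -0.8]
opening: 0.702
time_s: 8.85
eef_pos: [0.6784, -0.1623, 0.1215]
orientation: [0.63, 0.777, 0.001, 0.001]
contact_force: [0.8, 0.0, -0.1]
opening: 0.703
6 edge w 26.5 need 28.8 at contact; u 624.4 ang 11.7 resid 0.1
top outer u 572.3 687.2 edge [48.3 48.7 47.8 48.7 48.7 48.7 48.2 47.7 48.2] tilt -0.004 mid [601.6 198.4] chock origin [611.9 150. ] grip [615.  135.3]
  board open end W -63.2 expected axis W 63.8 got 68.7
side outer u 571.5 687.3 edge [46.8 46.8 45.7 44.9 44.9 44.9 45.2 46.3 46.3] tilt -0.007 mid [601.5 197.3] chock origin [611.8 148.9] grip [615.  134.2]
  board open end W -61.2 expected axis W 65.8 got 67.6
```

View pics/c6.png

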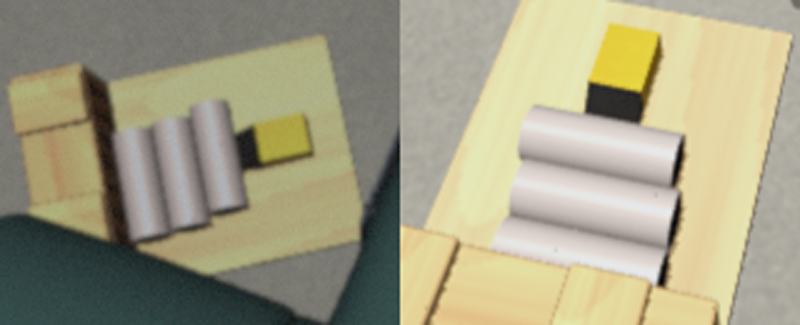

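The top view shows the chock's ramp against the outer tube near its middle and square to it, the row intact and the gripper clear. One cross-check of the gap, with yellow top and tube in the same view.

```bash
python3 - <<'E'
from h import *
th=.21;u=np.array([np.cos(th),np.sin(th)]);w=np.array([-u[1],u[0]])
for n,r,tw in(("top",(195,230,180,212),68.7),("side",(195,240,265,302),67.6)):
    im=cv2.imread(f"pics/{n}6.png");h,s,v=cv2.split(cv2.cvtColor(im,cv2.COLOR_BGR2HSV))
    c=big(roi((h>20)&(h<35)&(s>150 if n=="top" else s>190)&(v>60),*r))[0][:,0]
    R=rect(ray(n,c+.0,.042));print(n,R,"axis-yellow",tw-R[0]@w,"(63 touching) u",R[0]@u,"tube u 629.5; long axis deg+180",np.degrees(R[2])+180,"want",102)
    t=cv2.cvtColor(cv2.imread(f"pics/{n}0.png"),cv2.COLOR_BGR2GRAY).astype(int);g=cv2.cvtColor(im,cv2.COLOR_BGR2GRAY)
    a,b=((195,186),(186,180))if n=="top" else((0,0),(0,0))
    if n=="top":
        for y in(183,186,216,219):print(y,t[y,186:204],g[y,186:204])
E
```

```text
top (array([612.8, 130.3]), array([38.6, 49.4]), -1.357) axis-yellow 69.00679843713328 (63 touching) u 626.4996694929048 tube u 629.5; long axis deg+180 102.24962720074728 want 102
183 [128 122 112 104  94  87 100 124 133 135 137 136 135 136 135 134 134 135] [153 143 135 119 106 114 144 166 173 170 170 173 171 169 171 171 171 171]
186 [135 127 115 110 101  87  83 105 129 134 133 137 137 137 132 138 135 134] [162 151 142 127 113 103 132 160 171 171 170 171 170 172 172 171 170 169]
216 [123 128 135 138 140 141 135 128 118 107  99  86  79  99 124 134 131 131] [162 170 175 176 175 171 158 151 136 125 111 105 125 157 162 165 165 167]
219 [120 124 133 137 139 141 138 132 123 116 105  94  83  83 105 127 135 133] [156 164 172 176 176 175 166 156 145 133 123 107 108 133 162 167 167 169]
side (array([591.3, 133.9]), array([ 5.4, 49. ]), -1.374) axis-yellow 59.90399929743519 (63 touching) u 606.2224604657815 tube u 629.5; long axis deg+180 101.27559894902488 want 102
```

The side view gives a gap of about 2–3 mm and the top view up to 5 mm, so it's marginal. There is plenty of time, so I'll regrip and advance about 3 mm.

```bash
python3 -m jog '[0,0,0,0,0,0,0.06,0,0,0,0,0,0,0.06]'; python3 -c "
from h import *
go([.6164,.1334,.12],12.0);go([.6164,.1334,.0212],12.0)"
```

```text
time_s: 9.15
eef_pos: [0.6788, -0.1659, 0.121]
orientation: [0.632, 0.775, 0.001, 0.002]
contact_force: [-0.5, -0.3, -0.8]
opening: 0.698
row [0.3057, -0.0007, 0.0006] [0.17, 0.08, -0.35] t 9.15
row [0.3058, -0.001, 0.0994] [0.17, 0.08, -0.35] t 9.15
```

```bash
python3 -m jog '[0.05,0,0,0,0,-0.3,0.06,0.1,0,0,0,0,-0.3,0.06,0.15,0,0,0,0,-0.3,0.06,0.2,0,0,0,0,-0.3,0.06,0.25,0,0,0,0,-0.3,0.06,0.29,0,0,0,0,-0.3,0.06,0.305,-0.001,0,0,0,-0.3,0.06,0.305,-0.001,0,0,0,-0.3,0.06,0.305,-0.001,0,0,0,-0.3,0.06]'; python3 -c "
from h import *
go([.6164,.1334,.0212],12.0)"
```

```text
time_s: 10.05
eef_pos: [0.6162, 0.1327, 0.1208]
orientation: [0.629, 0.777, 0.001, 0.002]
contact_force: [0.5, -0.1, 0.7]
opening: 0.701
row [0.0008, 0.0001, 0.0996] [0.19, 0.1, 0.0] t 10.05
```

```bash
python3 -m jog '[0.001,0,0.03,0.2,0.1,0,0.06,0.001,0,0.06,0.2,0.1,0,0.06,0.001,0,0.085,0.2,0.1,0,0.06,0.001,0,0.097,0.2,0.1,0,0.06,0.001,0,0.097,0.2,0.1,0,0.06,0.001,0,0.097,0.2,0.1,0,0.06]'; python3 -m jog '[0,0,0,0,0,0,0.03,0,0,0,0,0,0,0.03,0,0,0,0,0,0,0.03,0,0,0,0,0,0,0.03,0,0,0,0,0,0,0.03]'; python3 -m jog '[0.001,0,0,0,0,0,0.03,0.0015,0,0,0,0,0,0.03,0.0015,0,0,0,0,0,0.03]'; python3 -m jog '[0.001,0,0,0,0,0,0.03,0.001,0,0,0,0,0,0.03,0.001,0,0,0,0,0,0.03]'; python3 - <<'E'
from h import *
for n in('top','side'): cv2.imwrite(f'pics/{n}7.png',grab_frame(n)[...,::-1])
E
python3 m5.py 7 .042 210 224 285 302; python3 m2.py 7|grep outer
```

```text
time_s: 10.65
eef_pos: [0.617, 0.133, 0.0248]
orientation: [0.63, 0.777, 0.0, 0.0]
contact_force: [0.5, -0.1, -0.6]
opening: 0.698
time_s: 11.15
eef_pos: [0.618, 0.1329, 0.0265]
orientation: [0.63, 0.777, 0.001, 0.002]
contact_force: [-0.9, -1.1, 7.2]
opening: 0.453
time_s: 11.45
eef_pos: [0.6178, 0.1345, 0.0267]
orientation: [0.63, 0.777, 0.001, 0.002]
contact_force: [0.7, -0.2, -1.1]
opening: 0.451
time_s: 11.75
eef_pos: [0.6175, 0.1355, 0.0267]
orientation: [0.63, 0.777, 0.001, 0.002]
contact_force: [-0.9, 0.4, -0.9]
opening: 0.451
7 edge w 29.0 need 28.8 at contact; u 623.7 ang 12.6 resid 0.11Traceback (most recent call last):
  File "m2.py", line 7, in <module>
    G=roi((s<45)&(v>85),*T[n]);c=big(G)[0][:,0];P=ray(n,c,.032)[:,:2]*1000;U=P@u;W=P@w
                                 ~~~~~~^^^
IndexError: list index out of range
```

The chock seems to have lifted about 2 mm when I regripped; the force reads only its weight. Setting it down until contact, then releasing.

```bash
python3 -m jog '[0,0,0.001,0,0,0,0.03,0,0,0.0015,0,0,0,0.03,0,0,0.0015,0,0,0,0.03]'; python3 -m jog '[0,0,0.0007,0,0,0,0.03,0,0,0.0007,0,0,0,0.03]'
```

```text
time_s: 12.15
eef_pos: [0.6176, 0.1354, 0.0264]
orientation: [0.63, 0.777, 0.001, 0.002]
contact_force: [-6.9, -0.8, 17.9]
opening: 0.449
time_s: 12.35
eef_pos: [0.6176, 0.1354, 0.0265]
orientation: [0.63, 0.777, 0.002, 0.002]
contact_force: [-3.7, -1.3, 10.3]
opening: 0.451
```

It was already on the board: contact at once with no sinking, so the grip is simply higher than before. Releasing and retreating.

```bash
python3 -m jog '[0,0,-0.0005,0,0,0,0.045,0,0,-0.0005,0,0,0,0.055,0,0,-0.0005,0,0,0,0.06,0,0,-0.0005,0,0,0,0.06,0,0,-0.0005,0,0,0,0.06]'; python3 -m jog '[0,0,-0.01,0,0,0,0.06,0,0,-0.03,0,0,0,0.06,0,0,-0.06,0,0,0,0.06,0,0,-0.1,0,0,0,0.06,-0.05,0,-0.1,0,0,0,0.06,-0.1,0,-0.1,0,0,0,0.06,-0.15,0,-0.1,0,0,0,0.06,-0.2,0,-0.1,0,0,0,0.06,-0.25,0,-0.1,0,0,0,0.06,-0.3,0,-0.1,0,0,0,0.06]';python3 -m jog '[0,0,0,0,0,0,0.06,0,0,0,0,0,0,0.06,0,0,0,0,0,0,0.06]' >/dev/null; python3 - <<'E'
from h import *
for n in('top','side'): cv2.imwrite(f'pics/{n}8.png',grab_frame(n)[...,::-1])
a=cv2.imread('pics/top8.png')[140:270,100:260];b=cv2.imread('pics/side8.png')[260:390,130:290]
cv2.imwrite('pics/c8.png',cv2.resize(np.hstack([a,b]),None,fx=2.5,fy=2.5,interpolation=2))
th=.21;u=np.array([np.cos(th),np.sin(th)]);w=np.array([-u[1],u[0]])
for k in(6,8):
    im=cv2.imread(f"pics/top{k}.png");h,s,v=cv2.split(cv2.cvtColor(im,cv2.COLOR_BGR2HSV))
    c=big(roi((h>20)&(h<35)&(s>150)&(v>60),195,230,180,212))[0][:,0]
    R=rect(ray("top",c,.042));print(k,R,"w,u",R[0]@w,R[0]@u)
E
python3 m5.py 8 .042 210 224 285 302; python3 m2.py 8|grep outer
```

```text
time_s: 12.85
eef_pos: [0.6176, 0.1354, 0.0268]
orientation: [0.63, 0.777, 0.002, 0.002]
contact_force: [0.0, 0.2, 0.5]
opening: 0.699
time_s: 13.85
eef_pos: [0.6794, -0.1601, 0.1282]
orientation: [0.63, 0.777, 0.002, 0.002]
contact_force: [1.5, 1.1, -0.2]
opening: 0.699
6 (array([612.8, 130.3]), array([38.6, 49.4]), -1.357) w,u -0.30679843713327437 626.4996694929048
8 (array([613.2, 133.1]), array([39.2, 49.6]), -1.337) w,u 2.348304164155865 627.4745695783636
8 edge w 29.2 need 28.8 at contact; u 623.6 ang 12.6 resid 0.13
top outer u 572.3 687.2 edge [48.7 48.7 47.8 48.7 48.7 48.7 47.7 48.2 48.2] tilt -0.006 mid [601.6 198.5] chock origin [611.9 150.1] grip [615.  135.4]
side outer u 571.5 687.3 edge [46.8 46.8 45.7 44.9 44.9 44.9 45.2 46.3 46.3] tilt -0.007 mid [601.5 197.3] chock origin [611.8 148.9] grip [615.  134.2]
```

View pics/c8.png

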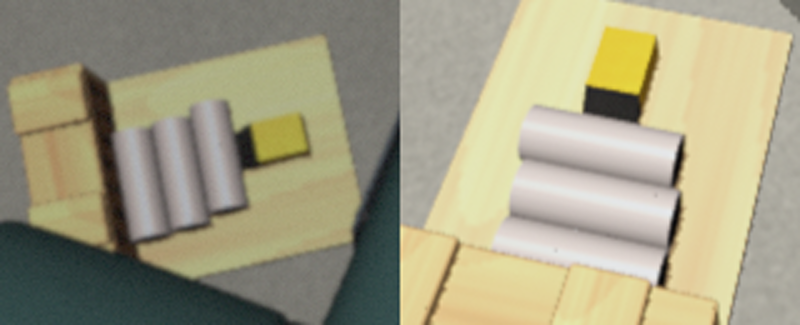

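The chock advanced 2.7 mm and the tube did not move. The remaining gap is 0–2 mm, square within about 1°, and the gripper is clear. Handing in.

```bash
python3 -c "
from plant import workorder,env
print(workorder.finish_job(),env.state()['time_s'])"
```

```text
the job is handed in; nothing more can be done
the job is handed in; nothing more can be done
```

The yellow chock with the black ramp is flat on the board behind the outermost tube, ramp towards it. It's released and the job is handed in, at about 14 s of the 37 s allowed. My first placing left a gap of 2–5 mm, so I regripped the chock and slid it about 2.7 mm closer.

**Last checks, made before handing in:**
- **Gap:** the side view puts the chock at contact within measuring error (ramp edge 29.2 mm, contact expected at 28.8–29.6 mm). The top view suggests up to about 3 mm, but the tube's shaded edge biases it high.
- **Square:** within about 0.5–1.5° of the tube's axis.
- **Centred:** about 2 mm from the tube's middle along its length.
- **Tubes:** the three still lie in their row, and the outer one did not move during the second push.
- **Robot:** the gripper is open and about 0.3 m away. The highest wrist force I read was about 19 N, at the end of a move, when setting the chock down.

**Disagreements:** the outer tube's measured position changed by about 1–2 mm between the first and later pictures. That is most likely the change in lighting, though a tiny roll into the row gaps can't be ruled out. The top and side views also differ by 1–2 mm, in line with the camera calibration.

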